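# Hang the bee headband and raise the stall's display stand

## Task

Hang the bee headband over the display stand's horizontal bar so that it straddles the bar and hangs free, and only then push the red release button fully down. Then take the mast by its yellow neck, pull it straight up through the first stop to the second stop, as high as it goes, and finish while still holding it up there, with the headband hanging on the bar. Leave the two honey jars and the candle standing where they are.

Things in the scene. Friction and masses are not known exactly. Their poses are not given: they have to be found in the camera images.
- bee (a point): Centre of the striped yellow-and-black bee on top of the headband, by which it is picked up: 26 mm thick along this frame's x, 44 mm long along y, 20 mm high. z is up. The top of the headband's crown lies 27 mm below this point, its feet end 134 mm below.
- crown (a point): Middle of the underside of the headband's crown, 31 mm below the bee's centre, same axes; the U is open below it, 116 mm wide inside and 103 mm deep. Hung up, this point rests on top of the stand's bar, with the headband's x axis along the bar (either way round).
- headband: The bee headband (about 110 g): a rigid, symmetric, upside-down U of yellow and black plastic, 124 mm wide along y, band 34 mm wide along x and 4 mm thick. It starts standing on its two feet (44 mm along x, 10 mm along y). Origin between the feet at their underside, 134 mm below the bee's centre; axes as bee.
- head: The head that rides on the mast: steel bar, black hub, yellow neck and black cap. Origin on the mast's axis, at the level of the table when the mast is down; it rises with the mast. z is up, y points along the bar towards its red end ball. Stand and mast do not turn or tilt.
- bar_mid (a point): On the axis of the horizontal steel bar (10 mm diameter), 95 mm from the mast's axis; y runs along the bar, away from the mast. Free bar reaches from 75 mm mast-side of this point (black hub, 32 mm wide) to 60 mm beyond it (red end ball, 20 mm). 143 mm above the table with the mast down. Only the flat base plate (10 mm high) is under the bar.
- handle (a point): Grip point on the mast's axis, on the yellow neck (20 mm diameter, from 20 mm below this point to 16 mm above it), under a black cap (32 mm diameter, 13 mm high) that keeps fingers from slipping off upwards. The bar's axis lies 30 mm below this point, the hub's top 19 mm below. 173 mm above the table when the mast is down. y along the bar.
- mast (a joint): How far the mast is pulled up, in m: 0 down (start), 0.080 at the second stop, the hard end. Locked at 0 until the button is down. The first stop is a spring catch at about 0.035, passed by pulling through with some 10 N more (about 15 N in all) until about 0.045. Nothing locks it at the second stop: let go, mast and head (0.3 kg) sink back to the first.
- button (a joint): Travel of the red release button, in m: 0 up (start), 0.006 fully down. About 2.5 N moves it; it stays down once pressed.
- button_top (a point): Centre of the top face of the red round button (26 mm diameter), pressed straight down; 152 mm above the table when up, on top of a grey housing (34 by 36 mm, 140 mm high), 60 mm from the mast's axis on the side away from the bar. Axes as bar_mid.
- jar_a_c (a point): Centre of a honey jar with a yellow cap, 60 mm diameter, 85 mm high, standing on the table; leave alone.
- jar_b_c (a point): Centre of a honey jar with a white cap, 60 mm diameter, 85 mm high; leave alone.
- candle_c (a point): Centre of a small yellow hive-shaped candle, 70 mm diameter, 62 mm high; leave alone.
There are look-alikes about, which are no part of the job. Of the things that look like the headband, the largest one is meant.

How it is judged:
By the outcome, as a careful person would: the job done as asked, in the order asked, and still so for the second after the job is handed in, while the arm keeps its last pose, push and grip.
It also fails if it takes over 72 s, if anything falls off the work surface, if the arm or the gripper's body presses on something with over 40 N, if the wrist force passes 120 N, or if a joint passes its speed limit or range.

## Robot

A 6-joint arm with a two-finger parallel gripper is mounted at the origin on the work surface. World frame = base frame: x ahead of the robot, y to its left, z up, the work surface at z = 0. Lengths are in m, angles in rad, forces in N, time in s.
With the tool pointing down it reaches from about 0.4 to 0.825 m from the base axis. Payload 7 kg.
Tool frame: the origin (TCP) lies between the finger pads; the fingertips stand 11 mm ahead of it and the grasp point (between the pads) lies 8 mm behind it (arm.tips_ahead is the distance from the TCP to the fingertips, in m); z points along the fingers, x is the direction in which the jaws open and shut, and the axes are right-handed (so a half turn about z gives the same grasp; the last joint's range is limited). The gripper opens to 88 mm and grips with 3 to 60 N. Pads are 19 mm wide; open, the fingers measure 130 mm over their backs; the gripper's body (78 mm by 193 mm) begins 47 mm behind the grasp point.
Start: joints at [-0.819, 0.359, 0.012, 0, -1.224, -0.288], TCP at [0.302, -0.604, 0.206] pointing down, gripper open.
Joint ranges: [-3.07, 3.07], [-1.43, 2.12], [-1.02, 1.25], [-3.03, 1.67], [-3.05, -0], [-3.03, 3.03]. Speed limits (rad/s): [2.39, 2.39, 3.01, 3.14, 3.14, 3.14].

## Interface

Orientations are given as [roll, pitch, yaw] about the fixed x, y, z axes, in that order (R = Rz(yaw) Ry(pitch) Rx(roll)).
In Python, from station import arm, optics, finder gives the robot as it stands. The module is installed in compiled form; this text tells all that it offers.
- The arm moves only by the tool apply_moves, never from a script. Its argument "increments" is one flat list of numbers, 6 for each row, row after row: the shift along the world's x, y, z in m, then the turn, a rotation vector about the world's x, y, z in rad. In form: [tx, ty, tz, rx, ry, rz, tx, ty, tz, rx, ry, rz, ...]. A call has 1 to 20 rows; each row shifts and turns the pose as measured when the row begins; what a row does not reach is not made up. A row lasts 1/12 s, in which the tool goes at most 41.7 mm and 7.16 degrees, less where a joint would pass 70% of its speed; a pose out of reach is approached as far as the arm can. A call with a gripper value outside its range is refused whole. "hand" is the closure, from 0 (fully open) to 1 (shut), set as the call begins (left out, the last holds). The fingers move at their own pace and stop on an object; "force" is the grip in N (left out, the last holds). Time passes only in rows, so rows that do not move let the fingers close. It gives the time, the measured TCP pose, the force and the opening at its end, in the units of the state.
- arm.get_state(): the state, without advancing time (a new reading comes with each control period).
- optics.grab_frame(name): name is "side" or "top"; returns the picture (384x512x3 uint8, red, green, blue); there is no depth.
- optics.camera_model(name): a dict with "fx", "fy", "cx", "cy" (pixels), "world_to_cam" (4x4, takes a point from world to camera coordinates). Camera axes: x right, y up, looking along -z (the intrinsics and any distortion apply to the point x, -y, -z); pixel columns grow to the right and rows downward; lengths in m; the calibration is good to about 2 mm. A picture is of the moment at which its call begins. camera_model takes no time and is no camera call.
- arm.job_done(): hands the job in, once; it reports no verdict.
Trained networks look in the newest picture that a camera, given by its name, has taken for a name from the list of things; names that differ only in an ending like _2 or _b are one class to them, and where a whole thing is asked for, a point or a joint stands for the part that bears it (a point fixed in the world has none). Each returns a list of dicts, best first, with "conf" (0 to 1); they miss things now and then, are a little off and sometimes report something else, mostly with a low value. They report only what shows in the picture. A call takes as long as a camera call. They do not tell look-alikes from the thing itself.
- finder.find_in(camera, name): "box" ([left, top, right, bottom] in pixels, round what is visible of it).
- finder.landmark_of(camera, name): "point" ([column, row] in pixels: a listed point, or the origin of a listed thing).
The state is a dict: "t": time; "q": joint angles; "qd": joint speeds; "joint_efforts": joint torques, N m; "eef_pos": TCP position; "ee_rot": TCP orientation; "force": force on the tool from outside, world axes, zero at the start; "moment": the same for the moment, N m; "width": finger opening in m.
Only numpy, scipy, OpenCV 4.12 (cv2) and the standard library are available. Lean on these libraries where they do the work, as an engineer would, in place of code of your own. Each camera call takes 0.05 s, during which the arm holds its last target. There are 200 camera calls.

## Working session

There is one attempt and no reset: what is moved stays moved. The work goes in short steps, Python scripts to look and compute and a tool call to move; the robot and the scene stay as the last step left them, time stands still between calls to the robot, and variables do not carry over. Pictures are saved under pics/ and viewed, about 8 in all and at most 12, crops included, and the job is handed in when it is done.

Besides the shell and the picture viewer there is one more tool, called after "Request:" by a JSON object that holds its "method" and its "body". apply_moves: Moves the arm, as the interface text tells. Its arguments: {"type":"object","properties":{"increments":{"type":"array"},"hand":{"type":"number"},"force":{"type":"number"}},"required":["increments"]}

```bash
mkdir -p pics; cat > h.py <<'E'
import numpy as np, cv2
from station import arm, optics, finder
def snap(c,name,crop=None,scale=1):
    im=optics.grab_frame(c)
    if crop: im=im[crop[1]:crop[3],crop[0]:crop[2]]
    im=cv2.resize(im,None,fx=scale,fy=scale,interpolation=cv2.INTER_CUBIC)
    cv2.imwrite(f'pics/{name}.png',im[:,:,::-1])
def ray(c,p):
    m=optics.camera_model(c);T=np.array(m['world_to_cam']);R=T[:3,:3];o=-R.T@T[:3,3]
    d=R.T@np.array([(p[0]-m['cx'])/m['fx'],-(p[1]-m['cy'])/m['fy'],-1]);return o,d/np.linalg.norm(d)
def atz(c,p,z):
    o,d=ray(c,p);return o+d*(z-o[2])/d[2]
def tri(ps):
    A=np.zeros((3,3));b=np.zeros(3);L=[]
    for c,p in ps:
        o,d=ray(c,p);P=np.eye(3)-np.outer(d,d);A+=P;b+=P@o;L.append((o,P))
    x=np.linalg.solve(A,b);return x,[float(np.linalg.norm(P@(x-o))) for o,P in L]
def proj(c,x):
    m=optics.camera_model(c);q=np.array(m['world_to_cam'])@np.append(x,1)
    return [m['cx']+m['fx']*q[0]/-q[2], m['cy']-m['fy']*q[1]/-q[2]]
E
python3 - <<'E'
from h import *
for c in('side','top'):
    snap(c,c+'0',scale=1.5)
    m=optics.camera_model(c);print({k:v for k,v in m.items() if k!='world_to_cam'},np.round(ray(c,(256,192)),3).tolist())
    for n in['bee','crown','headband','bar_mid','handle','button_top','head','jar_a_c','jar_b_c','candle_c']:
        print(c,n,[(np.round(d['point']).tolist(),round(d['conf'],2)) for d in finder.landmark_of(c,n)[:3]])
E
```

```text
{'fx': 346.5764104624053, 'fy': 346.5764104624053, 'cx': 252.09743734145735, 'cy': 195.90465501711725} [[0.366, 0.683, 0.559], [0.245, -0.838, -0.488]]
side bee [([220.0, 257.0], 0.85), ([282.0, 309.0], 0.65), ([189.0, 240.0], 0.61)]
side crown [([191.0, 245.0], 0.96), ([282.0, 313.0], 0.88), ([223.0, 273.0], 0.65)]
side headband [([192.0, 273.0], 0.7), ([283.0, 344.0], 0.61), ([224.0, 310.0], 0.58)]
side bar_mid [([260.0, 169.0], 0.7)]
side handle [([269.0, 150.0], 0.55), ([224.0, 311.0], 0.24)]
side button_top [([272.0, 148.0], 0.53)]
side head []
side jar_a_c [([198.0, 219.0], 0.68)]
side jar_b_c [([234.0, 232.0], 0.98)]
side candle_c [([315.0, 247.0], 0.67)]
{'fx': 406.4263986250047, 'fy': 406.4263986250047, 'cx': 248.78163568997107, 'cy': 187.10366818783496} [[0.355, -0.05, 1.091], [0.218, -0.018, -0.976]]
top bee [([116.0, 245.0], 0.89), ([139.0, 190.0], 0.72)]
top crown [([140.0, 189.0], 0.82), ([181.0, 152.0], 0.8), ([117.0, 245.0], 0.63)]
top headband [([151.0, 202.0], 0.83), ([181.0, 163.0], 0.62), ([226.0, 255.0], 0.3)]
top bar_mid [([289.0, 180.0], 0.62)]
top handle [([326.0, 175.0], 0.61)]
top button_top [([355.0, 182.0], 0.47)]
top head [([321.0, 193.0], 0.81)]
top jar_a_c [([231.0, 140.0], 0.92)]
top jar_b_c [([225.0, 178.0], 0.57)]
top candle_c [([140.0, 191.0], 0.73), ([224.0, 254.0], 0.72)]
```

View pics/side0.png

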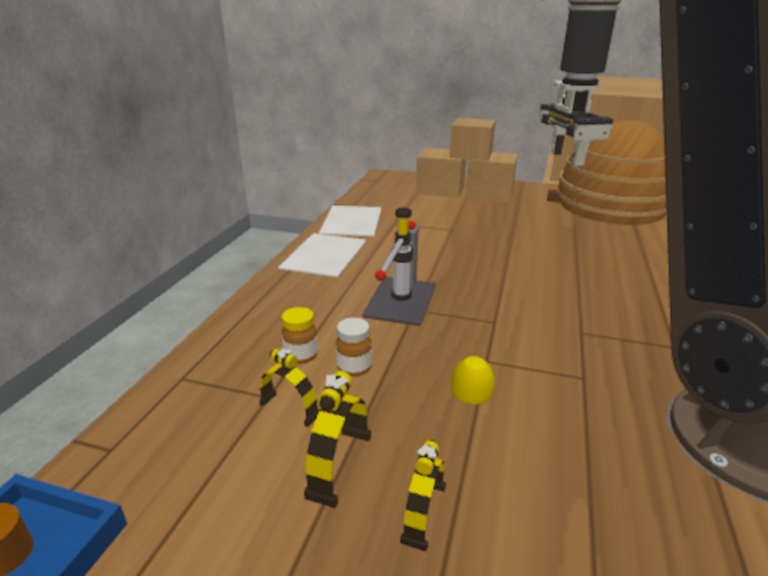

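View pics/top0.png

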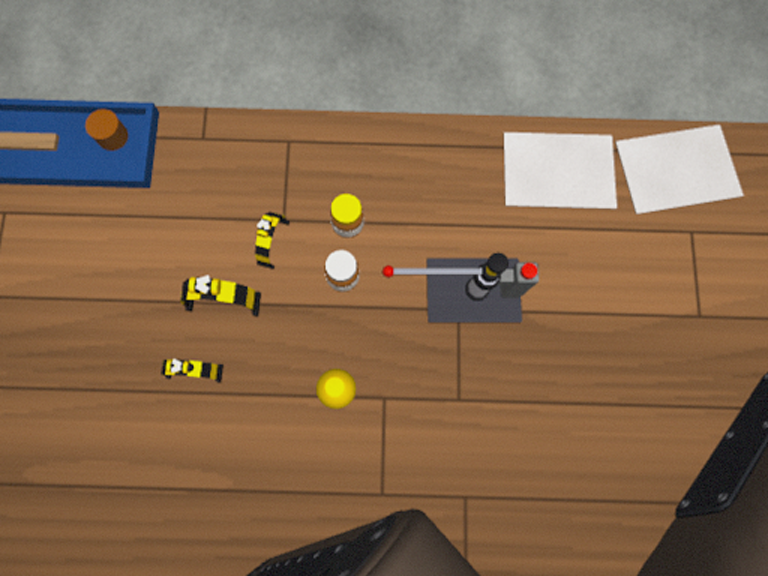

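Side view: the big headband has its bee at about (224,257) native pixels; top view puts it at (139,190). The other two are smaller look-alikes. The stand's handle is at side (269,148) and top (329,177), the button at top (353,180), and the bar ball at top (259,181).

```bash
python3 - <<'E'
from h import *
r=lambda x:np.round(x,4).tolist()
for n,a,b,z in[('bee',(222,257),(139,190),.134),('barmid',(260,169),(289,180),.143),('handle',(269,150),(326,175),.173),('button',(274,150),(353,180),.152),('ball',(254,183),(259,181),.143),('jarb',(234,232),(227,178),.0425),('jara',(198,219),(231,140),.0425),('candle',(315,250),(224,258),.031)]:
    x,e=tri([('side',a),('top',b)]);print(n,r(x),r(e),'top@z',r(atz('top',b,z)[:2]),'side@z',r(atz('side',a,z)[:2]))
print('feet side',r(atz('side',(321/1.5,499/1.5),0)),r(atz('side',(357/1.5,434/1.5),0)))
print('feet top',r(atz('top',(188/1.5,304/1.5),.005)),r(atz('top',(257/1.5,310/1.5),.005)))
E
```

```text
bee [0.5665, 0.2147, 0.1362] [0.0024, 0.0024] top@z [0.5645, 0.2147] side@z [0.5701, 0.212]
barmid [0.5965, -0.1448, 0.1513] [0.0004, 0.0004] top@z [0.5983, -0.1456] side@z [0.6016, -0.1616]
handle [0.5993, -0.2292, 0.1751] [0.0054, 0.0054] top@z [0.6053, -0.2291] side@z [0.5946, -0.232]
button [0.5986, -0.299, 0.1471] [0.0033, 0.0033] top@z [0.6007, -0.2975] side@z [0.5923, -0.2861]
ball [0.5929, -0.0735, 0.1446] [0.0002, 0.0002] top@z [0.5936, -0.0735] side@z [0.5935, -0.0764]
jarb [0.6229, 0.009, 0.0413] [0.0019, 0.0019] top@z [0.6245, 0.0093] side@z [0.6203, 0.0108]
jara [0.7246, 0.0017, 0.0568] [0.0018, 0.0018] top@z [0.7316, 0.0029] side@z [0.7327, -0.0172]
candle [0.4147, 0.0088, 0.0309] [0.0002, 0.0002] top@z [0.4149, 0.0088] side@z [0.4146, 0.0089]
feet side [0.5677, 0.2771, 0.0] [0.5606, 0.156, 0.0]
feet top [0.5565, 0.2842, 0.005] [0.5493, 0.1588, 0.005]
```

```bash
python3 - <<'E'
from h import *
s=arm.get_state();print(s)
# overlays
Rz=lambda a:np.array([[np.cos(a),-np.sin(a),0],[np.sin(a),np.cos(a),0],[0,0,1]])
def pts(x,y,yaw):
    P=[(0,0,.134)]+[(sx*.022,sy*.062,0) for sx in(-1,1) for sy in(-1,1)]+[(sx*.013,sy*.022,.134) for sx in(-1,1) for sy in(-1,1)]+[(sx*.017,0,.107) for sx in(-1,1)]
    return [Rz(yaw)@np.array(p)+[x,y,0] for p in P]
H=pts(.5645,.216,-.058)
m=np.array([.6035,-.234,0]);yb=.035
S=[Rz(yb)@np.array(p)+m for p in[(0,.02,.143),(0,.155,.143),(0,.165,.143),(0,0,.173),(0,0,.202),(0,-.06,.152),(.016,0,.202),(-.016,0,.202),(0,-.073,.152),(0,-.047,.152)]]
ims=[]
for c,b in(('top',(110,160,380,230)),('side',(170,130,300,350))):
    k=4 if c=='side' else 2.9
    im=optics.grab_frame(c)[b[1]:b[3],b[0]:b[2],::-1].copy()
    im=cv2.resize(im,None,fx=k,fy=k,interpolation=cv2.INTER_CUBIC)
    for p in H+S:
        u,v=proj(c,p);cv2.circle(im,(int((u-b[0]+.5)*k),int((v-b[1]+.5)*k)),2,(255,0,255),-1)
    cv2.imwrite(f'pics/ov_{c}.png',im); ims.append(im)
t,sd=ims
h1=sd[:100*4-320]
up=cv2.resize(sd,(354,600));
cv2.imwrite('pics/ovside.png',sd[0:560//1][:, :][:560])
top=cv2.resize(t,(783,203))
a=sd[0:200,200:520]; b=sd[440:880,80:420]
can=np.zeros((600,800,3),np.uint8);can[:203,:783]=top;can[210:410,:320]=a;
bb=cv2.resize(b,(301,389));can[210:599,400:701]=bb
cv2.imwrite('pics/ov1.png',can)
E
```

```text
{'t': 1.1, 'q': array([-8.18890777e-01,  3.58610270e-01,  1.19174233e-02, -1.28316266e-05,
       -1.22407139e+00, -2.88120865e-01]), 'qd': array([ 3.39677907e-05,  2.42850648e-04, -4.46142596e-04, -2.77010742e-04,
       -1.52372721e-04, -2.95460276e-04]), 'joint_efforts': array([ 1.83886855e-04, -5.82401884e+01,  2.93301469e+01,  7.00250074e+00,
        1.24567645e-02, -1.27717971e-05]), 'eef_pos': array([ 0.30195538, -0.60369075,  0.20625988]), 'ee_rot': array([3.14157197e+00, 2.73345332e-05, 2.03457665e+00]), 'force': array([ 0.61479355, -0.82021635,  0.43403305]), 'moment': array([-0.00413999, -0.04161159,  0.01164309]), 'width': 0.0878222198483339}
```

View pics/ov1.png

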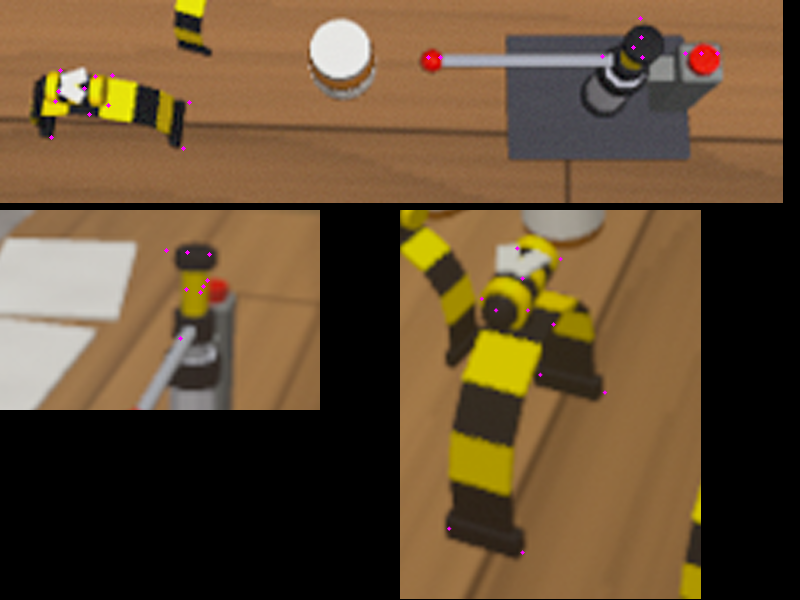

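The overlay puts the headband at (0.5645, 0.216) with yaw -0.058, which fits well. Correcting the stand gives a mast at about (0.599, -0.237) and a bar yaw of about 0.03. Moving above the bee now.

Request:
{"method": "apply_moves", "body": {"increments": [0,0,0.035,0,0,0,0,0,0.035,0,0,0,0,0,0.03,0,0,0,0.0105,0.033,0,0,0,0.06,0.0105,0.033,0,0,0,0.06,0.0105,0.033,0,0,0,0.06,0.0105,0.033,0,0,0,0.06,0.0105,0.033,0,0,0,0.06,0.0105,0.033,0,0,0,0.06,0.0105,0.033,0,0,0,0.06,0.0105,0.033,0,0,0,0.06,0.0105,0.033,0,0,0,0.06,0.0105,0.033,0,0,0,0.06,0.0105,0.033,0,0,0,0.06,0.0105,0.033,0,0,0,0.06,0.0105,0.033,0,0,0,0.06,0.0105,0.033,0,0,0,0.06,0.0105,0.033,0,0,0,0.06,0.0105,0.033,0,0,0,0.06,0.0105,0.033,0,0,0,0.06], "hand": 0}}

```text
t: 2.87
eef_pos: [0.4791, -0.0213, 0.3115]
ee_rot: [3.141, 0.007, 3.093]
force: [0.7, -0.6, 0.2]
width: 0.0876
```

```bash
cat >> h.py <<'E'
def st():
    s=arm.get_state();print({k:np.round(s[k],4).tolist() for k in('t','q','eef_pos','ee_rot','force','width')});return s
E
python3 -c "from h import *;st()"
```

```text
{'t': 2.8667, 'q': [0.3687, -0.03, -0.2268, 0.0019, -1.3676, -0.4177], 'eef_pos': [0.4791, -0.0213, 0.3115], 'ee_rot': [3.1407, 0.0065, 3.093], 'force': [0.6504, -0.6084, 0.2256], 'width': 0.0876}
```

Request:
{"method": "apply_moves", "body": {"increments": [0.0107,0.03,0,0,0.003,-0.005,0.0107,0.03,0,0,0.003,-0.004,0.0107,0.03,0,0,0,0,0.0107,0.03,0,0,0,0,0.0107,0.03,0,0,0,0,0.0107,0.03,-0.02,0,0,0,0.0107,0.03,-0.03,0,0,0,0.0107,0.027,-0.03,0,0,0,0,0,-0.03,0,0,0,0,0,0,0,0,0,0,0,0,0,0,0]}}

```text
t: 3.78
eef_pos: [0.5677, 0.2344, 0.2031]
ee_rot: [3.136, 0.01, 3.097]
force: [-0.2, 0.1, 1.4]
width: 0.0877
```

```bash
python3 - <<'E'
from h import *
st();snap('side','s2',(150,100,350,350),2.3)
E
```

```text
{'t': 3.7833, 'q': [0.7112, 0.2543, -0.1449, 0.0032, -1.1606, -0.7571], 'eef_pos': [0.5677, 0.2344, 0.2031], 'ee_rot': [3.1362, 0.01, 3.097], 'force': [-0.1827, 0.079, 1.3708], 'width': 0.0877}
```

View pics/s2.png

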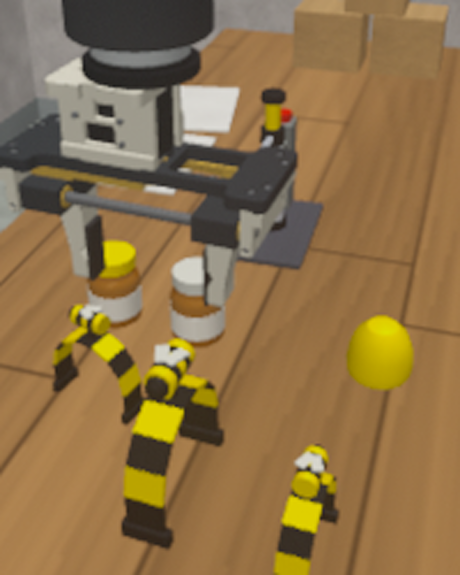

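Request:
{"method": "apply_moves", "body": {"increments": [-0.003,-0.01,0,-0.005,0.01,-0.013,0,-0.008,0,0,0,0,0,0,0,0,0,0,0,0,-0.02,0,0,0,0,0,-0.01,0,0,0,0,0,0,0,0,0]}}

```text
t: 4.33
eef_pos: [0.5678, 0.2119, 0.1839]
ee_rot: [3.133, 0.012, 3.078]
force: [-0.1, 0.9, -0.0]
width: 0.0878
```

```bash
python3 -c "from h import *;st()"
```

```text
{'t': 4.3333, 'q': [0.6803, 0.2524, -0.1923, 0.0017, -1.1115, -0.7445], 'eef_pos': [0.5678, 0.2119, 0.1839], 'ee_rot': [3.1329, 0.0118, 3.0781], 'force': [-0.0979, 0.8799, -0.0176], 'width': 0.0878}
```

Request:
{"method": "apply_moves", "body": {"increments": [-0.0035,0.004,-0.02,-0.008,0.012,0.006,0,0,-0.02,-0.004,0.006,0,0,0,-0.015,0,0,0,0,0,0,0,0,0,0,0,0,0,0,0]}}

```text
t: 4.75
eef_pos: [0.5671, 0.2153, 0.1342]
ee_rot: [-3.141, 0.002, 3.083]
force: [-0.2, -0.1, 0.7]
width: 0.0877
```

```bash
python3 - <<'E'
from h import *
st();snap('side','s3',(150,150,350,350),3)
E
```

```text
{'t': 4.75, 'q': [0.6856, 0.3016, -0.245, 0.0017, -1.0234, -0.7452], 'eef_pos': [0.5671, 0.2153, 0.1342], 'ee_rot': [-3.1411, 0.0016, 3.0829], 'force': [-0.1521, -0.0878, 0.6613], 'width': 0.0877}
```

View pics/s3.png

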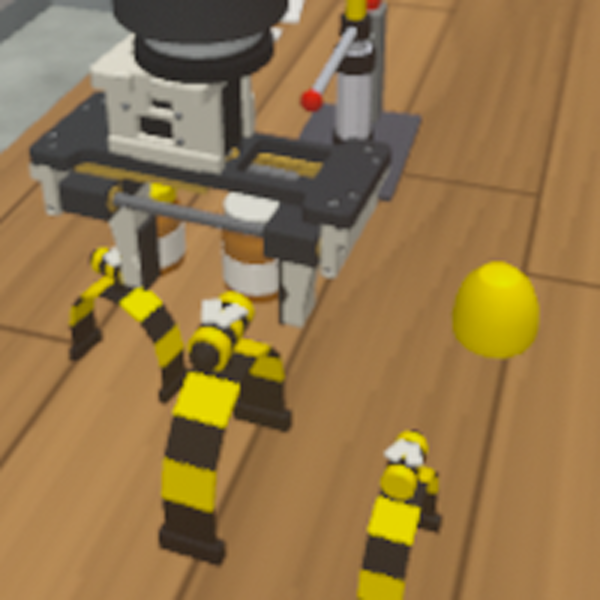

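```bash
python3 - <<'E'
from h import *
f=lambda p:[round((p[0]-150)*3),round((p[1]-150)*3)]
for x in(.567-.054,.567-.044,.567,.567+.044,.567+.054):print(f(proj('side',(x,.2153,.1232))))
for n in('bee','crown'):
  for c in('side','top'):print(n,c,[(np.round(d['point'],1).tolist(),f(d['point']),round(d['conf'],2)) for d in finder.landmark_of(c,n)[:3]])
print(f(proj('side',(.5645,.216,.134))))
E
```

```text
[301, 355]
[286, 352]
[220, 339]
[155, 325]
[141, 322]
bee side [([282.8, 307.2], [398, 472], 0.72), ([221.3, 258.2], [214, 325], 0.7), ([188.7, 238.9], [116, 267], 0.62)]
bee top [([136.2, 190.3], [-41, 121], 0.97), ([118.0, 245.2], [-96, 286], 0.71), ([176.6, 153.1], [80, 9], 0.66)]
crown side [([224.4, 271.3], [223, 364], 0.92), ([190.1, 246.5], [120, 290], 0.71), ([283.1, 315.6], [399, 497], 0.61)]
crown top [([182.9, 154.6], [99, 14], 0.85), ([140.9, 188.8], [-27, 116], 0.63)]
[222, 327]
```

```bash
python3 - <<'E'
from h import *
ims=[]
s=arm.get_state();e=s['eef_pos'];print(e,s['width'])
for c,b in(('top',(60,100,260,300)),('side',(150,150,350,350))):
    im=cv2.resize(optics.grab_frame(c)[b[1]:b[3],b[0]:b[2],::-1],None,fx=2,fy=2,interpolation=cv2.INTER_CUBIC)
    for x in(-.044,-.065,.044,.065):
      for z in(-.011,.055):
        u,v=proj(c,e+[x,-x*.058,z]);cv2.circle(im,(int((u-b[0]+.5)*2),int((v-b[1]+.5)*2)),2,(255,0,255) if z<0 else (255,255,0),-1)
    ims.append(im)
cv2.imwrite('pics/ov2.png',np.hstack(ims))
E
```

```text
[0.56717755 0.21569342 0.13453504] 0.08774112539564272
```

View pics/ov2.png

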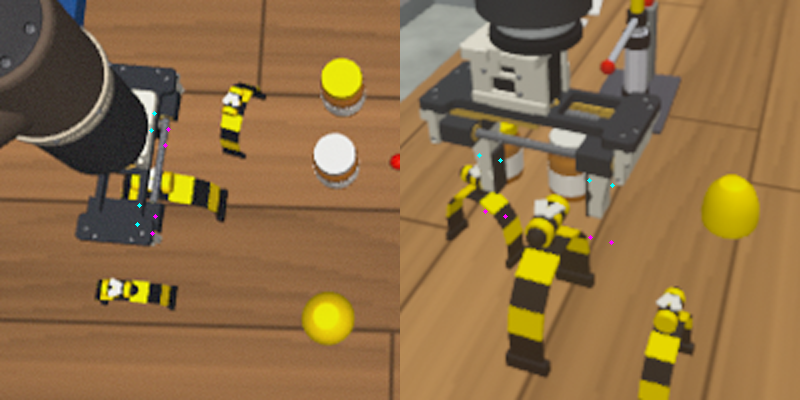

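```bash
python3 - <<'E'
from h import *
print(arm.tips_ahead,[a for a in dir(arm) if a[0]!='_'])
m=optics.camera_model('side');print(m)
e=arm.get_state()['eef_pos']
# side-observed finger tip bottoms (native px) : left and right
for p in((487,190),(600,215)):
    q=(150+(p[0]-400)/2,150+p[1]/2)
    o,d=ray('side',q)
    t=(e[1]-o[1])/d[1];print('at y=tcp:',o+t*d, ' at z tip', o+d*((e[2]-.011-o[2])/d[2]))
E
```

```text
0.011 ['Unreachable', 'get_state', 'job_done', 'tips_ahead']
{'fx': 346.5764104624053, 'fy': 346.5764104624053, 'cx': 252.09743734145735, 'cy': 195.90465501711725, 'world_to_cam': array([[-0.95651619, -0.29167445, -0.00167387,  0.55060652],
       [ 0.14380609, -0.47657446,  0.86729268, -0.21245542],
       [-0.25376484,  0.82933877,  0.49779575, -0.75193121],
       [ 0.        ,  0.        ,  0.        ,  1.        ]])}
at y=tcp: [0.62555699 0.21562017 0.15259327]  at z tip [0.64430736 0.18180765 0.12315335]
at y=tcp: [0.51360631 0.21562017 0.1493731 ]  at z tip [0.52301736 0.18574256 0.12315335]
```

```bash
python3 - <<'E'
from h import *
e=arm.get_state()['eef_pos'];b=(90,120,200,230);k=5
im=cv2.resize(optics.grab_frame('top')[b[1]:b[3],b[0]:b[2],::-1],None,fx=k,fy=k,interpolation=cv2.INTER_CUBIC)
for col,dy,dz in(((255,0,255),0,-.011),((255,255,0),0,.017),((0,255,0),-.031,-.011)):
  for x in(-.044,-.065,.044,.065):
    for w in(-.01,.01):
      u,v=proj('top',e+[x,-x*.058+dy+w,dz]);cv2.circle(im,(int((u-b[0]+.5)*k),int((v-b[1]+.5)*k)),3,col,-1)
cv2.imwrite('pics/ov3.png',im)
E
```

```text
(no output)
```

View pics/ov3.png

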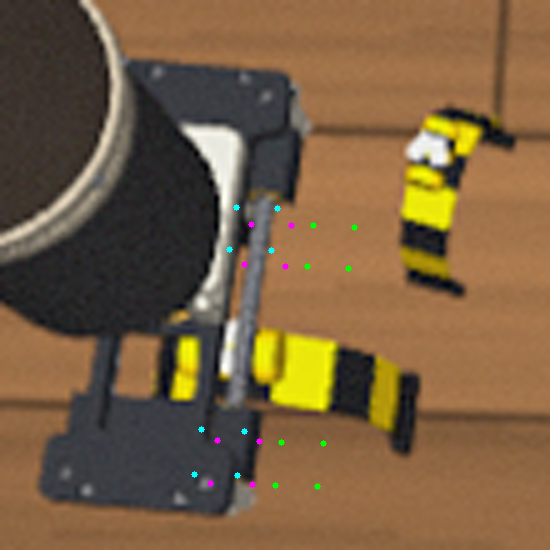

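Request:
{"method": "apply_moves", "body": {"increments": [-0.003,0.001,-0.009,0,0,0,0,0,-0.001,0,0,0,0,0,0,0,0,0]}}

```text
t: 5.4
eef_pos: [0.5637, 0.2168, 0.1236]
ee_rot: [3.141, 0.003, 3.083]
force: [1.5, -0.8, 0.0]
width: 0.0875
```

Request:
{"method": "apply_moves", "body": {"increments": [0,0,0,0,0,0,0,0,0,0,0,0,0,0,0,0,0,0,0,0,0,0,0,0,0,0,0,0,0,0,0,0,0,0,0,0,0,0,0,0,0,0,0,0,0,0,0,0], "hand": 1, "force": 8}}

```text
t: 6.07
eef_pos: [0.5636, 0.2168, 0.1233]
ee_rot: [3.141, 0.002, 3.083]
force: [0.2, -0.2, 0.9]
width: 0.0399
```

Request:
{"method": "apply_moves", "body": {"increments": [0,0,0,0,0,0,0,0,0,0,0,0,0,0,0,0,0,0,0,0,0,0,0,0]}}

```text
t: 6.4
eef_pos: [0.5636, 0.2168, 0.1234]
ee_rot: [3.141, 0.002, 3.083]
force: [0.1, 0.3, 0.8]
width: 0.0254
```

```bash
python3 - <<'E'
from h import *
st();snap('side','s4',(180,180,290,290),5)
E
```

```text
{'t': 6.4, 'q': [0.6912, 0.3067, -0.2648, 0.0013, -0.9972, -0.7504], 'eef_pos': [0.5636, 0.2168, 0.1234], 'ee_rot': [3.141, 0.0022, 3.0831], 'force': [0.0531, 0.2927, 0.7929], 'width': 0.0254}
```

View pics/s4.png

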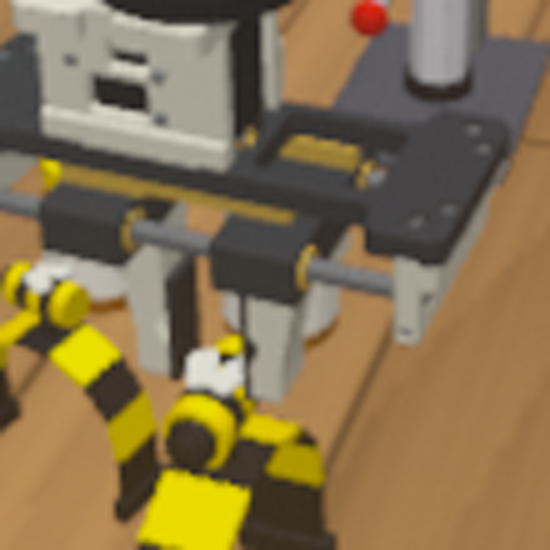

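```bash
python3 - <<'E'
from h import *
for z in(.2,.22,.24,.26):print(z,atz('top',(123.5,177.8),z))
for p in((165,372),(275,398)):
    q=(180+p[0]/5,180+p[1]/5)
    for z in(.112,.14):print(q,z,atz('side',q,z))
st()
E
```

```text
0.2 [0.57712117 0.2340064  0.2       ]
0.22 [0.57212446 0.22763749 0.22      ]
0.24 [0.56712775 0.22126857 0.24      ]
0.26 [0.56213105 0.21489965 0.26      ]
(213.0, 254.4) 0.112 [0.60085175 0.18542452 0.112     ]
(213.0, 254.4) 0.14 [0.58618201 0.21655541 0.14      ]
(235.0, 259.6) 0.112 [0.55335281 0.18761838 0.112     ]
(235.0, 259.6) 0.14 [0.54165514 0.218612   0.14      ]
{'t': 6.45, 'q': [0.6912, 0.3068, -0.2648, 0.0013, -0.9972, -0.7504], 'eef_pos': [0.5636, 0.2168, 0.1234], 'ee_rot': [3.141, 0.0021, 3.0831], 'force': [-0.0052, -0.1432, -0.6163], 'width': 0.0254}
```

Request:
{"method": "apply_moves", "body": {"increments": [0,0,0,0,0,0,0,0,0,0,0,0,0,0,0,0,0,0]}}

```text
t: 6.7
eef_pos: [0.5636, 0.2168, 0.1234]
ee_rot: [3.141, 0.002, 3.083]
force: [-0.5, 0.1, -0.3]
width: 0.025
```

Request:
{"method": "apply_moves", "body": {"increments": [0,0,0,0,0,0,0,0,0,0,0,0,0,0,0.006,0,0,0,0,0,0.006,0,0,0,0,0,0,0,0,0,0,0,0,0,0,0], "hand": 1, "force": 25}}

```text
t: 7.2
eef_pos: [0.5637, 0.2168, 0.1368]
ee_rot: [3.141, 0.002, 3.083]
force: [0.8, -0.7, 1.1]
width: 0.0007
```

```bash
python3 - <<'E'
from h import *
st()
for n in('bee','crown','headband'):
  for c in('side','top'):print(n,c,[(np.round(d['point'],1).tolist(),round(d['conf'],2)) for d in finder.landmark_of(c,n)[:3]])
print(finder.find_in('side','headband')[:3])
E
```

```text
{'t': 7.2, 'q': [0.6912, 0.2946, -0.2484, 0.0014, -1.0258, -0.7504], 'eef_pos': [0.5637, 0.2168, 0.1368], 'ee_rot': [3.1411, 0.0023, 3.0831], 'force': [0.7673, -0.7064, 1.0932], 'width': 0.0007}
bee side [([284.1, 311.0], 0.97), ([222.5, 254.5], 0.72)]
bee top [([175.4, 152.2], 0.89), ([140.1, 189.8], 0.84), ([116.0, 243.5], 0.84)]
crown side [([284.3, 314.5], 0.9), ([191.2, 246.6], 0.66), ([221.9, 259.2], 0.63)]
crown top [([140.3, 190.7], 0.88), ([119.2, 243.7], 0.66), ([179.1, 149.3], 0.65)]
headband side [([224.3, 308.9], 0.77), ([317.7, 248.1], 0.73), ([284.4, 343.4], 0.71)]
headband top [([149.6, 201.2], 0.8), ([129.6, 244.9], 0.68), ([183.5, 158.9], 0.57)]
[{'box': [173.6, 231.7, 214.6, 278.6], 'conf': 0.95}, {'box': [271.8, 292.7, 297.3, 367.6], 'conf': 0.75}, {'box': [201.5, 247.3, 246.1, 335.2], 'conf': 0.61}]
```

The grip slipped off: the true fingertips sit about 28 mm higher than the stated TCP implies, and the pictures agree. I'll open, go lower by that much and grip again.

Request:
{"method": "apply_moves", "body": {"increments": [0,0,0.01,0,0,0,0,0,0.01,0,0,0,0,0,0,0,0,0,0,0,0,0,0,0,0,0,0,0,0,0,0,0,0,0,0,0,0,0,0,0,0,0,0,0,0,0,0,0,0,0,0,0,0,0,0,0,0,0,0,0], "hand": 0}}

```text
t: 8.38
eef_pos: [0.5633, 0.2165, 0.1583]
ee_rot: [-3.141, 0.001, 3.083]
force: [-0.3, 0.3, 0.4]
width: 0.062
```

```bash
python3 - <<'E'
from h import *
st();snap('side','s5',(170,170,300,340),3.5)
E
```

```text
{'t': 8.3833, 'q': [0.6912, 0.2764, -0.2209, 0.0013, -1.0727, -0.7503], 'eef_pos': [0.5633, 0.2165, 0.1583], 'ee_rot': [-3.1413, 0.0014, 3.0831], 'force': [-0.3035, 0.3396, 0.3715], 'width': 0.062}
```

View pics/s5.png

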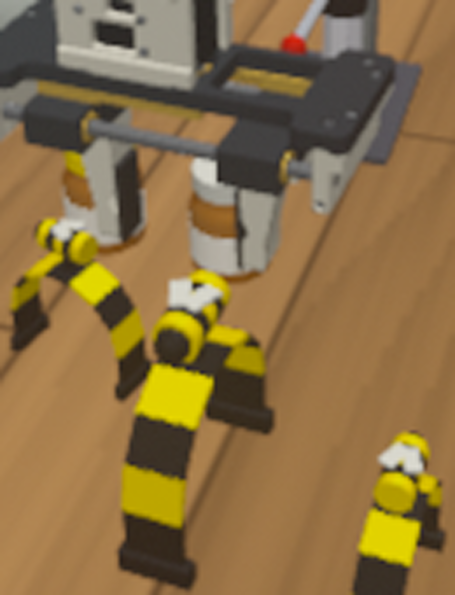

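Request:
{"method": "apply_moves", "body": {"increments": [0.001,0,-0.018,0,0,0,0,0,-0.018,0,0,0,0,0,-0.012,0,0,0,0,0,-0.005,0,0,0,0,0,0,0,0,0]}}

```text
t: 8.85
eef_pos: [0.565, 0.2168, 0.1042]
ee_rot: [3.141, 0.003, 3.083]
force: [-0.8, 0.1, -0.1]
width: 0.087
```

Request:
{"method": "apply_moves", "body": {"increments": [0,0,-0.004,0,0,0,0,0,0,0,0,0,0,0,0,0,0,0,0,0,0,0,0,0,0,0,0,0,0,0,0,0,0,0,0,0,0,0,0,0,0,0,0,0,0,0,0,0,0,0,0,0,0,0,0,0,0,0,0,0,0,0,0,0,0,0,0,0,0,0,0,0,0,0,0,0,0,0], "hand": 1, "force": 15}}

```text
t: 9.93
eef_pos: [0.5666, 0.2178, 0.1035]
ee_rot: [3.138, 0.007, 3.084]
force: [0.2, -0.2, 0.8]
width: 0.0262
```

Request:
{"method": "apply_moves", "body": {"increments": [0,0,0,0,0,0,0,0,0,0,0,0,0,0,0.01,0,0,0,0,0,0.02,0,0,0,0,0,0.02,0,0,0,0,0,0.02,0,0,0,0,0,0,0,0,0,0,0,0,0,0,0], "force": 30}}

```text
t: 10.6
eef_pos: [0.5649, 0.2167, 0.1774]
ee_rot: [3.141, 0.004, 3.083]
force: [-0.5, -0.4, -2.0]
width: 0.0262
```

```bash
python3 - <<'E'
from h import *
st()
for n in('bee','crown','headband'):
  for c in('side',):print(n,c,[(np.round(d['point'],1).tolist(),round(d['conf'],2)) for d in finder.landmark_of(c,n)[:3]])
b=[173,150,320,340]
snap('side','s6')
for z in(.134,.2,.204):print(proj('side',(.5645,.216,z)))
print(proj('side',(.5645,.216,.07)))
E
```

```text
{'t': 10.6, 'q': [0.6902, 0.2624, -0.1944, 0.0022, -1.1108, -0.7492], 'eef_pos': [0.5649, 0.2167, 0.1774], 'ee_rot': [3.1408, 0.0037, 3.0835], 'force': [-0.4924, -0.3508, -1.9678], 'width': 0.0262}
bee side [([222.6, 260.3], 0.95), ([187.3, 240.9], 0.85), ([282.5, 308.0], 0.76)]
crown side [([282.8, 314.1], 0.7), ([189.6, 244.8], 0.57), ([224.2, 273.0], 0.56)]
headband side [([283.2, 344.6], 0.89), ([190.1, 273.9], 0.6)]
[np.float64(224.03737752714326), np.float64(258.88545093508304)]
[np.float64(222.47985745800727), np.float64(230.0619073133749)]
[np.float64(222.3801094985869), np.float64(228.2159666308094)]
[np.float64(225.40422030831922), np.float64(284.1803112119689)]
```

```bash
python3 - <<'E'
from h import *
for n in('bee','crown','headband'):
  for c in('side',):print(n,c,[(np.round(d['point'],1).tolist(),round(d['conf'],2)) for d in finder.landmark_of(c,n)[:3]])
E
```

```text
bee side [([281.2, 306.0], 0.81), ([217.8, 228.6], 0.74), ([185.9, 239.2], 0.6)]
crown side [([225.0, 240.9], 0.72), ([283.3, 313.8], 0.72), ([192.6, 243.5], 0.61)]
headband side [([221.6, 280.8], 0.85), ([192.3, 276.2], 0.85), ([284.8, 341.4], 0.79)]
```

Request:
{"method": "apply_moves", "body": {"increments": [0,0,0.03,0,0,0,0,0,0.03,0,0,0,0,0,0.03,0,0,-0.04,0.002,-0.01,0.025,0,0,-0.08,0.002,-0.022,0,0,0,-0.095,0.002,-0.022,0,0,0,-0.095,0.002,-0.022,0,0,0,-0.095,0.002,-0.022,0,0,0,-0.095,0.002,-0.022,0,0,0,-0.095,0.002,-0.022,0,0,0,-0.095,0.002,-0.022,0,0,0,-0.095,0.002,-0.022,0,0,0,-0.095,0.002,-0.022,0,0,0,-0.095,0.002,-0.022,0,0,0,-0.095,0.002,-0.022,0,0,0,-0.095,0.002,-0.022,0,0,0,-0.095,0.002,-0.022,0,0,0,-0.07,0.002,-0.012,0,0,0,-0.03,0,0,0,0,0,0]}}

```text
t: 12.53
eef_pos: [0.5898, -0.1067, 0.2842]
ee_rot: [-3.125, -0.009, 1.658]
force: [-0.2, -0.7, -1.0]
width: 0.0259
```

```bash
python3 -c "from h import *;st()"
```

```text
{'t': 12.5333, 'q': [0.1402, 0.2073, -0.0172, -0.0097, -1.3621, -1.6212], 'eef_pos': [0.5898, -0.1067, 0.2842], 'ee_rot': [-3.1253, -0.0086, 1.6584], 'force': [-0.1923, -0.6633, -1.0469], 'width': 0.0259}
```

Request:
{"method": "apply_moves", "body": {"increments": [0.004,-0.007,0,-0.004,-0.01,-0.035,0.003,-0.005,0,-0.004,-0.008,-0.022,0,0,0,0,0,0,0,0,0,0,0,0]}}

```text
t: 12.87
eef_pos: [0.5967, -0.1186, 0.2824]
ee_rot: [-3.141, 0.0, 1.602]
force: [1.2, 0.6, -2.2]
width: 0.026
```

```bash
python3 - <<'E'
from h import *
s=st();e=s['eef_pos']
snap('top','t6');snap('side','s7')
for c in('top','side'):
  for n in('bee','crown','headband','bar_mid'):print(c,n,[(np.round(d['point'],1).tolist(),round(d['conf'],2)) for d in finder.landmark_of(c,n)[:4]])
  print('pred bee',np.round(proj(c,e+[-.002,0,.0305]),1),'hb',np.round(proj(c,e+[-.002,0,.0305-.134]),1))
a=cv2.imread('pics/s7.png')[70:270,190:340];b=cv2.imread('pics/t6.png')[100:250,220:390]
a=cv2.resize(a,None,fx=3,fy=3,interpolation=2);b=cv2.resize(b,None,fx=2,fy=2,interpolation=2)
can=np.zeros((600,800,3),np.uint8);can[:600,:450]=a;can[:300,455:795]=b;cv2.imwrite('pics/c7.png',can)
E
```

```text
{'t': 12.8667, 'q': [0.1246, 0.2118, -0.0195, 0.0001, -1.3406, -1.6642], 'eef_pos': [0.5967, -0.1186, 0.2824], 'ee_rot': [-3.1405, 0.0002, 1.6021], 'force': [1.215, 0.6036, -2.2212], 'width': 0.026}
top bee [([285.1, 157.7], 0.94), ([177.4, 149.5], 0.57)]
top crown [([283.3, 160.4], 0.78), ([181.1, 152.9], 0.6)]
top headband [([353.2, 179.4], 0.31)]
top bar_mid [([290.2, 179.4], 0.61)]
pred bee [284.2 160.4] hb [278.9 177.4]
side bee [([255.3, 110.8], 0.79), ([282.4, 306.7], 0.71)]
side crown [([281.8, 313.8], 0.77), ([189.8, 247.2], 0.77), ([257.1, 122.2], 0.62)]
side headband [([283.9, 343.6], 0.85), ([190.7, 272.4], 0.72)]
side bar_mid [([257.7, 169.2], 0.62)]
pred bee [258.6 113.5] hb [258.2 163.7]
```

View pics/c7.png

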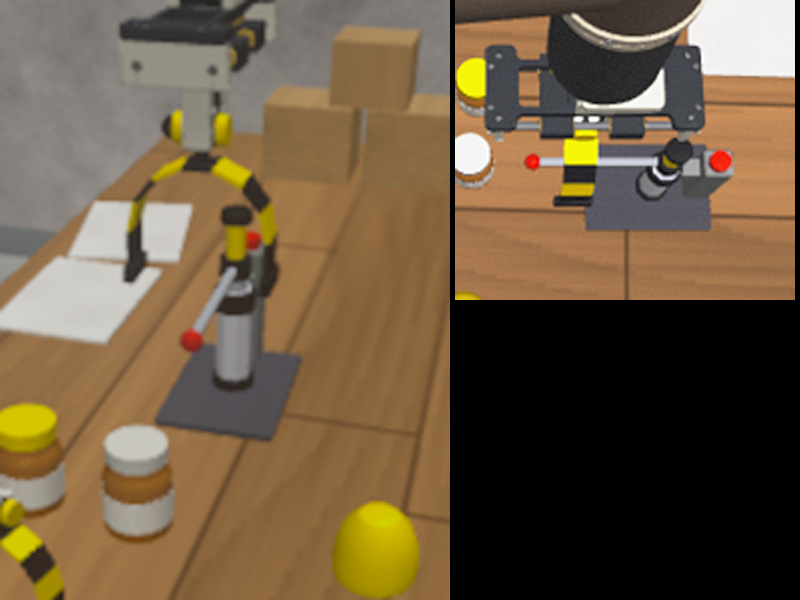

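Request:
{"method": "apply_moves", "body": {"increments": [0,0,-0.02,0,0,0,0,0,-0.025,0,0,0,0,0,-0.025,0,0,0,0,0,-0.02,0,0,0,0,0,-0.015,0,0,0,0,0,-0.005,0,0,0,0,0,0,0,0,0,0,0,0,0,0,0]}}

```text
t: 14.03
eef_pos: [0.5976, -0.1192, 0.1712]
ee_rot: [3.137, 0.001, 1.602]
force: [0.0, -0.0, -0.6]
width: 0.0259
```

Request:
{"method": "apply_moves", "body": {"increments": [0,0,-0.008,0,0,0,0,0,-0.006,0,0,0,0,0,-0.003,0,0,0,0,0,0,0,0,0]}}

```text
t: 14.37
eef_pos: [0.5997, -0.1192, 0.1562]
ee_rot: [3.131, 0.001, 1.602]
force: [0.1, 0.5, -0.9]
width: 0.0259
```

Request:
{"method": "apply_moves", "body": {"increments": [0,0,-0.003,0,0,0,0,0,0,0,0,0]}}

```text
t: 14.53
eef_pos: [0.6, -0.1192, 0.1534]
ee_rot: [3.13, 0.001, 1.602]
force: [-0.5, 0.1, -2.0]
width: 0.0259
```

Request:
{"method": "apply_moves", "body": {"increments": [-0.003,0,-0.002,0,0.012,0,0,0,-0.002,0,0,0,0,0,0,0,0,0]}}

```text
t: 14.78
eef_pos: [0.5971, -0.1193, 0.1497]
ee_rot: [-3.141, 0.001, 1.602]
force: [-0.2, -0.3, -1.9]
width: 0.0258
```

Request:
{"method": "apply_moves", "body": {"increments": [0,0,-0.003,0,0,0,0,0,0,0,0,0]}}

```text
t: 14.95
eef_pos: [0.598, -0.1191, 0.1476]
ee_rot: [3.14, 0.001, 1.603]
force: [0.3, 0.3, -1.0]
width: 0.026
```

Request:
{"method": "apply_moves", "body": {"increments": [-0.001,0,-0.003,0,0.002,0,0,0,0,0,0,0]}}

```text
t: 15.12
eef_pos: [0.5991, -0.1189, 0.1477]
ee_rot: [3.137, 0.002, 1.604]
force: [-0.1, 1.0, -1.1]
width: 0.026
```

Request:
{"method": "apply_moves", "body": {"increments": [0,0,-0.003,0,0,0,0,0,0,0,0,0]}}

```text
t: 15.28
eef_pos: [0.6007, -0.1188, 0.1473]
ee_rot: [3.133, 0.002, 1.605]
force: [0.3, 0.3, -1.8]
width: 0.0255
```

```bash
python3 - <<'E'
from h import *
s=st();print(s['joint_efforts'],s['moment'])
snap('side','s8');e=s['eef_pos']
for n in('bee','crown','headband','bar_mid'):print(n,[(np.round(d['point'],1).tolist(),round(d['conf'],2)) for d in finder.landmark_of('side',n)[:4]])
print('pred bee',np.round(proj('side',e+[-.002,0,.0305]),1))
E
```

```text
{'t': 15.2833, 'q': [0.1254, 0.2944, -0.2234, 0.0035, -1.0444, -1.6636], 'eef_pos': [0.6007, -0.1188, 0.1473], 'ee_rot': [3.1328, 0.0023, 1.6051], 'force': [0.2604, 0.2676, -1.828], 'width': 0.0255}
[ 1.52588105e-01 -5.18439889e+01  2.79447645e+01  6.74978793e+00
 -2.48212827e-02 -7.74222535e-04] [ 0.0082343  -0.02027854 -0.00636818]
bee [([283.1, 307.3], 0.81), ([188.0, 240.2], 0.67), ([250.4, 160.8], 0.64)]
crown [([192.4, 244.7], 0.76), ([284.5, 315.8], 0.68), ([256.1, 174.6], 0.55)]
headband [([194.1, 276.1], 0.9), ([283.7, 343.1], 0.64)]
bar_mid [([257.9, 169.0], 0.47)]
pred bee [256.7 163.9]
```

Request:
{"method": "apply_moves", "body": {"increments": [-0.004,0,-0.006,0,0.01,0,0,0,-0.004,0,0,0,0,0,0,0,0,0]}}

```text
t: 15.78
eef_pos: [0.6041, -0.1186, 0.1459]
ee_rot: [3.126, 0.004, 1.608]
force: [-0.2, 0.3, -2.5]
width: 0.0256
```

```bash
python3 - <<'E'
from h import *
s=st();print(s['joint_efforts'],s['moment'])
E
```

```text
{'t': 15.7833, 'q': [0.1267, 0.2967, -0.2249, 0.0064, -1.0344, -1.6631], 'eef_pos': [0.6041, -0.1186, 0.1459], 'ee_rot': [3.1265, 0.0042, 1.6084], 'force': [-0.2454, 0.3387, -2.5398], 'width': 0.0256}
[ 2.25802115e-01 -5.28160000e+01  2.84480113e+01  6.94583416e+00
  1.29338808e-02 -2.72752521e-03] [-0.0153654  -0.05332488  0.04170897]
```

Request:
{"method": "apply_moves", "body": {"increments": [-0.006,0,0.01,0,0.02,0,0,0,0,0,0,0]}}

```text
t: 15.95
eef_pos: [0.5973, -0.1186, 0.1553]
ee_rot: [-3.135, 0.003, 1.608]
force: [1.0, -0.1, -0.1]
width: 0.0257
```

Request:
{"method": "apply_moves", "body": {"increments": [0,0,-0.007,0,0,0]}}

```text
t: 16.03
eef_pos: [0.5978, -0.1186, 0.1483]
ee_rot: [-3.136, 0.003, 1.608]
force: [0.5, -0.2, -2.1]
width: 0.0256
```

Request:
{"method": "apply_moves", "body": {"increments": [0,0,-0.007,0,0,0]}}

```text
t: 16.12
eef_pos: [0.6, -0.1187, 0.143]
ee_rot: [-3.141, 0.004, 1.609]
force: [-3.5, 8.6, 37.7]
width: 0.0256
```

Request:
{"method": "apply_moves", "body": {"increments": [-0.003,0,0.004,0,0,0,0,0,0,0,0,0]}}

```text
t: 16.28
eef_pos: [0.5979, -0.1185, 0.1456]
ee_rot: [3.14, 0.004, 1.609]
force: [-0.3, 0.2, -0.9]
width: 0.0256
```

Request:
{"method": "apply_moves", "body": {"increments": [0,0,0,0,0,0,0,0,0,0,0,0,0,0,0,0,0,0,0,0,0,0,0,0,0,0,0,0,0,0,0,0,0,0,0,0,0,0,0,0,0,0,0,0,0,0,0,0], "hand": 0.3}}

```text
t: 16.95
eef_pos: [0.5954, -0.1189, 0.1398]
ee_rot: [-3.136, 0.004, 1.608]
force: [0.7, 0.6, -0.3]
width: 0.0609
```

```bash
python3 - <<'E'
from h import *
s=st()
snap('side','s9')
for n in('bee','crown','headband'):print(n,[(np.round(d['point'],1).tolist(),round(d['conf'],2)) for d in finder.landmark_of('side',n)[:4]])
for z in(.179,.148,.045):print(np.round(proj('side',(.5954,-.119,z)),1))
E
```

```text
{'t': 16.95, 'q': [0.1264, 0.3014, -0.2322, 0.0037, -1.0433, -1.6618], 'eef_pos': [0.5954, -0.1189, 0.1398], 'ee_rot': [-3.1358, 0.0037, 1.608], 'force': [0.6715, 0.576, -0.2501], 'width': 0.0609}
bee [([189.8, 240.9], 0.8), ([283.1, 310.2], 0.76), ([256.6, 161.2], 0.56)]
crown [([284.0, 315.1], 0.89), ([191.3, 248.1], 0.61), ([259.0, 172.5], 0.58), ([315.9, 249.6], 0.36)]
headband [([193.3, 271.8], 0.85), ([283.8, 342.1], 0.72)]
[258.  163.6]
[257.9 174.2]
[257.7 206.9]
```

Request:
{"method": "apply_moves", "body": {"increments": [0,0,0.01,0,0,0,0,0,0.015,0,0,0,0,0,0.025,0,0,0,0,0,0.03,0,0,0,0,0,0.03,0,0,0,0,0,0.03,0,0,0,0,0,0,0,0,0]}}

```text
t: 17.73
eef_pos: [0.5927, -0.1197, 0.289]
ee_rot: [-3.133, 0.005, 1.608]
force: [0.2, -0.6, 1.7]
width: 0.0612
```

```bash
python3 - <<'E'
from h import *
s=st()
snap('side','s10');snap('top','t10')
for c in('side','top'):
  for n in('bee','crown','headband','handle','button_top'):print(c,n,[(np.round(d['point'],1).tolist(),round(d['conf'],2)) for d in finder.landmark_of(c,n)[:4]])
print(np.round(proj('top',(.5954,-.119,.179)),1))
E
```

```text
{'t': 17.7333, 'q': [0.1266, 0.2073, -0.0124, 0.0045, -1.3602, -1.6611], 'eef_pos': [0.5927, -0.1197, 0.289], 'ee_rot': [-3.1328, 0.0052, 1.6081], 'force': [0.1918, -0.6156, 1.6781], 'width': 0.0612}
side bee [([256.4, 161.8], 0.92), ([189.7, 239.5], 0.81), ([281.9, 306.5], 0.8)]
side crown [([282.8, 314.0], 0.88), ([258.7, 172.0], 0.76), ([266.3, 147.7], 0.55)]
side headband [([191.6, 274.0], 0.72), ([285.0, 344.4], 0.6)]
side handle [([266.1, 149.4], 0.68)]
side button_top [([272.4, 148.1], 0.51)]
top bee [([281.1, 174.7], 0.68), ([174.6, 151.2], 0.49)]
top crown [([277.1, 177.9], 0.56), ([180.8, 151.0], 0.47)]
top headband [([276.4, 192.2], 0.78)]
top handle [([330.2, 179.2], 0.84)]
top button_top [([355.0, 183.8], 0.45)]
[279.1 177. ]
```

Request:
{"method": "apply_moves", "body": {"increments": [0.0006,-0.0125,0,0,0,0.105,0.0006,-0.0125,0,0,0,0.105,0.0006,-0.0125,0,0,0,0.105,0.0006,-0.0125,0,0,0,0.105,0.0006,-0.0125,0,0,0,0.105,0.0006,-0.0125,0,0,0,0.105,0.0006,-0.0125,0,0,0,0.105,0.0006,-0.0125,0,0,0,0.105,0.0006,-0.0125,0,0,0,0.105,0.0006,-0.0125,0,0,0,0.105,0.0006,-0.0125,0,0,0,0.105,0.0006,-0.0125,0,0,0,0.105,0.0006,-0.0125,0,0,0,0.105,0,-0.012,0,0,0,0.08,0,0,0,0,0,0], "hand": 1}}

```text
t: 19.58
eef_pos: [0.5977, -0.3008, 0.2773]
ee_rot: [-3.119, -0.001, 3.128]
force: [-0.3, 1.4, -1.1]
width: 0.0006
```

```bash
python3 -c "from h import *;st()"
```

```text
{'t': 19.5833, 'q': [-0.1618, 0.3107, 0.0927, 0.0229, -1.3508, 0.1431], 'eef_pos': [0.5977, -0.3008, 0.2773], 'ee_rot': [-3.1192, -0.0013, 3.1279], 'force': [-0.3348, 1.3928, -1.097], 'width': 0.0006}
```

Request:
{"method": "apply_moves", "body": {"increments": [0.003,0,-0.01,0.022,0,0,0,0,-0.025,0,0,0,0,0,-0.025,0,0,0,0,0,-0.025,0,0,0,0,0,-0.015,0,0,0,0,0,-0.008,0,0,0,0,0,0,0,0,0]}}

```text
t: 20.17
eef_pos: [0.6009, -0.2987, 0.1615]
ee_rot: [3.134, -0.001, 3.113]
force: [-0.1, -0.0, 0.8]
width: 0.0002
```

```bash
python3 -c "from h import *;st()"
```

```text
{'t': 20.1667, 'q': [-0.1761, 0.3836, -0.0515, -0.0084, -1.1382, 0.1512], 'eef_pos': [0.6009, -0.2987, 0.1615], 'ee_rot': [3.1337, -0.0013, 3.1132], 'force': [-0.1165, -0.0497, 0.8254], 'width': 0.0002}
```

Request:
{"method": "apply_moves", "body": {"increments": [0,-0.002,-0.012,-0.006,0,0,0,0,-0.008,0,0,0]}}

```text
t: 20.33
eef_pos: [0.6022, -0.3007, 0.1425]
ee_rot: [3.14, 0.001, 3.112]
force: [0.1, 0.2, 0.1]
width: 0.0008
```

Request:
{"method": "apply_moves", "body": {"increments": [0,0,-0.005,0,0,0]}}

```text
t: 20.42
eef_pos: [0.6025, -0.3005, 0.1375]
ee_rot: [3.14, 0.001, 3.111]
force: [-0.8, -0.6, -0.2]
width: 0.0003
```

Request:
{"method": "apply_moves", "body": {"increments": [0,0,-0.005,0,0,0]}}

```text
t: 20.5
eef_pos: [0.6029, -0.3004, 0.1326]
ee_rot: [3.14, 0.002, 3.111]
force: [1.1, -0.5, -0.1]
width: 0.0003
```

Request:
{"method": "apply_moves", "body": {"increments": [-0.002,0,-0.004,0,0,0]}}

```text
t: 20.58
eef_pos: [0.6021, -0.3005, 0.1291]
ee_rot: [3.14, 0.004, 3.111]
force: [1.7, 0.6, 2.8]
width: 0.0004
```

Request:
{"method": "apply_moves", "body": {"increments": [0,0,-0.004,0,0,0]}}

```text
t: 20.67
eef_pos: [0.6022, -0.3007, 0.1258]
ee_rot: [3.14, 0.005, 3.111]
force: [-5.1, 3.2, 21.8]
width: 0.0003
```

Request:
{"method": "apply_moves", "body": {"increments": [0,0,-0.004,0,0,0]}}

```text
t: 20.75
eef_pos: [0.6024, -0.3009, 0.1257]
ee_rot: [-3.141, 0.006, 3.112]
force: [-13.8, 12.2, 42.0]
width: 0.0003
```

Button fully down: it first resisted at 2.8 N, then hit a hard stop about 6 mm lower. Now I'll rise and tilt the tool for a sideways grip on the neck, under the cap.

Request:
{"method": "apply_moves", "body": {"increments": [0,0,0.02,0,0,0,0,0,0.03,0,0,0,0,-0.01,0.03,0,0,0,0,-0.02,0.03,0,0,0,0,-0.02,0.03,0,0,0,0,-0.02,0.02,0.06,0,0,0,-0.01,0,0.09,0,0,0,0,0,0.09,0,0,0,0,0,0.09,0,0,0,0,0,0.09,0,0,0,0,0,0.09,0,0,0,0,0,0.09,0,0,0,0,0,0,0,0], "hand": 0.3}}

```text
t: 21.83
eef_pos: [0.5996, -0.3822, 0.304]
ee_rot: [2.521, 0.008, 3.12]
force: [-0.5, -0.8, -2.4]
width: 0.0611
```

```bash
python3 -c "from h import *;st()"
```

```text
{'t': 21.8333, 'q': [-0.6121, 0.6517, 0.7652, -0.5627, -1.9915, 0.4394], 'eef_pos': [0.5996, -0.3822, 0.304], 'ee_rot': [2.5207, 0.0084, 3.1202], 'force': [-0.4545, -0.7559, -2.3721], 'width': 0.0611}
```

Request:
{"method": "apply_moves", "body": {"increments": [0,0,0,0.085,0,0,0,0,0,0.085,0,0,0,0,0,0.085,0,0,0,0,0,0.085,0,0,0,0,0,0.085,0,0,0,0,0,0.06,0,0,0,0,0,0,0,0]}}

```text
t: 22.42
eef_pos: [0.5993, -0.3842, 0.3048]
ee_rot: [2.02, -0.001, 3.116]
force: [-0.2, 0.1, -1.2]
width: 0.0612
```

```bash
python3 -c "from h import *;st()"
```

```text
{'t': 22.4167, 'q': [-0.8032, 0.8769, 1.0102, -1.0757, -2.3243, 0.2515], 'eef_pos': [0.5993, -0.3842, 0.3048], 'ee_rot': [2.0201, -0.0012, 3.1157], 'force': [-0.1969, 0.1324, -1.2069], 'width': 0.0612}
```

Request:
{"method": "apply_moves", "body": {"increments": [0,0.01,-0.02,0,0,0,0,0.014,-0.022,0,0,0,0,0.015,-0.022,0,0,0,0,0.015,-0.022,0,0,0,0,0.01,-0.015,0,0,0,0,0,0,0,0,0], "hand": 0.1}}

```text
t: 22.92
eef_pos: [0.5979, -0.3197, 0.1998]
ee_rot: [2.044, 0.002, 3.116]
force: [0.9, 0.2, -1.2]
width: 0.0786
```

```bash
python3 - <<'E'
from h import *
from scipy.spatial.transform import Rotation as Ro
s=st();e=s['eef_pos'];R=Ro.from_euler('xyz',s['ee_rot']).as_matrix();d=R[:,2];X=R[:,0];print(d,X)
w=s['width']/2
tiles=[]
for c,b,k in(('side',(210,100,330,220),3.3),('top',(280,110,400,230),3.3)):
    im=cv2.resize(optics.grab_frame(c)[b[1]:b[3],b[0]:b[2],::-1],None,fx=k,fy=k,interpolation=2)
    for col,t in(((255,0,255),e+.011*d+[0,0,.03]),((255,255,0),e-.019*d)):
        for sg in(-1,1):
            for q in(w,w+.021):
                u,v=proj(c,t+sg*q*X);cv2.circle(im,(int((u-b[0]+.5)*k),int((v-b[1]+.5)*k)),3,col,-1)
    u,v=proj(c,(.599,-.2375,.173));cv2.circle(im,(int((u-b[0]+.5)*k),int((v-b[1]+.5)*k)),2,(0,255,0),-1)
    tiles.append(im)
cv2.imwrite('pics/g1.png',np.hstack(tiles))
E
```

```text
{'t': 22.9167, 'q': [-0.7212, 0.8453, 0.7004, -0.9089, -2.0918, 0.5038], 'eef_pos': [0.5979, -0.3197, 0.1998], 'ee_rot': [2.0439, 0.002, 3.1157], 'force': [0.9376, 0.2217, -1.2113], 'width': 0.0786}
[ 0.02397994  0.8898573  -0.45560833] [-0.99966188  0.02592707 -0.00197634]
```

View pics/g1.png

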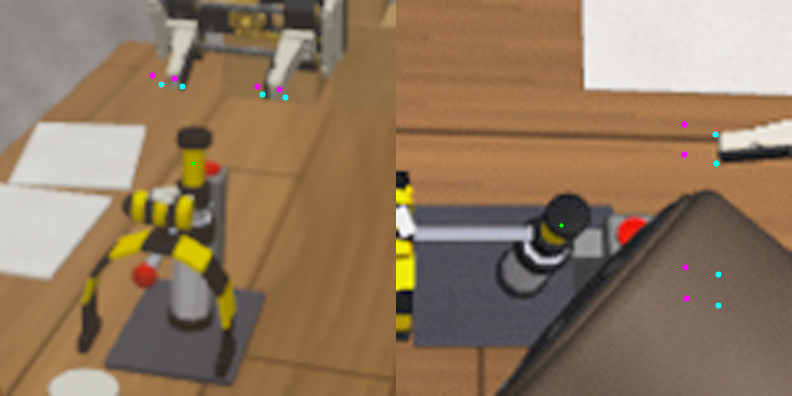

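The top view shows the fingertips at the cyan marks, so the offset is along the tool axis: the true tips are about 20 mm behind the TCP. The headband hangs on the bar, with its bee at side crop (160,208). Flattening the tilt to about 20° and approaching along the tool.

Request:
{"method": "apply_moves", "body": {"increments": [0,0,0,0.07,0,0,0,0,0,0.055,0,0,0.001,0.018,-0.006,0,0,0,0.001,0.022,-0.008,0,0,0,0,0.018,-0.006,0,0,0,0,0,0,0,0,0], "hand": 0.1}}

```text
t: 23.52
eef_pos: [0.602, -0.2708, 0.1928]
ee_rot: [1.94, 0.017, 3.114]
force: [0.8, -0.5, -0.5]
width: 0.0788
```

```bash
cat >> h.py <<'E'
def neck():
    from scipy.spatial.transform import Rotation as Ro
    s=st();R=Ro.from_euler('xyz',s['ee_rot']).as_matrix();d=R[:,2];print('d',np.round(d,3),'X',np.round(R[:,0],3))
    t=np.array([.599,-.2375,.1705])+.030*d;print('to go',np.round(t-s['eef_pos'],4))
E
python3 -c "from h import *;neck()"
```

```text
{'t': 23.5167, 'q': [-0.7065, 0.8456, 0.6154, -0.9858, -2.0751, 0.5329], 'eef_pos': [0.602, -0.2708, 0.1928], 'ee_rot': [1.9396, 0.0166, 3.1136], 'force': [0.7772, -0.4875, -0.4925], 'width': 0.0788}
d [ 0.032  0.932 -0.36 ] X [-0.999  0.028 -0.017]
to go [-0.0021  0.0613 -0.0331]
```

Request:
{"method": "apply_moves", "body": {"increments": [-0.001,0.008,-0.01,0.01,0,0,-0.001,0.014,-0.008,0,0,0,0,0.014,-0.006,0,0,0,0,0.01,-0.004,0,0,0,0,0,0,0,0,0]}}

```text
t: 23.93
eef_pos: [0.6011, -0.2281, 0.1681]
ee_rot: [1.94, 0.026, 3.112]
force: [0.6, 0.2, -0.8]
width: 0.0787
```

```bash
python3 -c "from h import *;neck()"
```

```text
{'t': 23.9333, 'q': [-0.667, 0.8229, 0.5037, -0.9723, -1.9894, 0.5993], 'eef_pos': [0.6011, -0.2281, 0.1681], 'ee_rot': [1.9405, 0.0261, 3.1122], 'force': [0.6122, 0.2011, -0.7868], 'width': 0.0787}
d [ 0.037  0.932 -0.361] X [-0.999  0.029 -0.026]
to go [-0.001   0.0186 -0.0084]
```

Request:
{"method": "apply_moves", "body": {"increments": [-0.001,0.01,-0.005,0.01,0.018,0,0,0.009,-0.004,0,0.008,0,0,0,0,0,0,0]}}

```text
t: 24.18
eef_pos: [0.6004, -0.2095, 0.1594]
ee_rot: [1.933, -0.001, 3.111]
force: [0.9, -0.3, -0.3]
width: 0.0787
```

```bash
python3 -c "from h import *;neck()"
```

```text
{'t': 24.1833, 'q': [-0.6485, 0.821, 0.4697, -0.9729, -1.9684, 0.5912], 'eef_pos': [0.6004, -0.2095, 0.1594], 'ee_rot': [1.9327, -0.0007, 3.1112], 'force': [0.8605, -0.2667, -0.3146], 'width': 0.0787}
d [ 0.028  0.935 -0.354] X [-1.     0.03   0.001]
to go [-0.0005  0.0001  0.0005]
```

Request:
{"method": "apply_moves", "body": {"increments": [0,0,0,0,0,0,0,0,0,0,0,0,0,0,0,0,0,0,0,0,0,0,0,0,0,0,0,0,0,0,0,0,0,0,0,0,0,0,0,0,0,0,0,0,0,0,0,0,0,0,0,0,0,0,0,0,0,0,0,0,0,0,0,0,0,0,0,0,0,0,0,0,0,0,0,0,0,0,0,0,0,0,0,0], "hand": 1, "force": 20}}

```text
t: 25.35
eef_pos: [0.5996, -0.2114, 0.1595]
ee_rot: [1.934, -0.001, 3.111]
force: [-0.5, -0.2, 0.3]
width: 0.0196
```

```bash
python3 -c "from h import *;neck()"
```

```text
{'t': 25.35, 'q': [-0.6504, 0.8216, 0.4717, -0.9714, -1.9703, 0.5909], 'eef_pos': [0.5996, -0.2114, 0.1595], 'ee_rot': [1.9335, -0.0013, 3.1112], 'force': [-0.5498, -0.2413, 0.2555], 'width': 0.0196}
d [ 0.028  0.935 -0.355] X [-1.     0.03   0.001]
to go [0.0002 0.0019 0.0004]
```

Request:
{"method": "apply_moves", "body": {"increments": [0,0,0,0,0,0,0,0,0,0,0,0,0,0,0.004,0,0,0,0,0,0.004,0,0,0,0,0,0.004,0,0,0,0,0,0.004,0,0,0], "force": 55}}

```text
t: 25.85
eef_pos: [0.5996, -0.2114, 0.1731]
ee_rot: [1.934, -0.006, 3.109]
force: [-1.0, 0.1, -5.6]
width: 0.0191
```

```bash
python3 -c "from h import *;st()"
```

```text
{'t': 25.85, 'q': [-0.6516, 0.807, 0.4779, -0.978, -1.9827, 0.5683], 'eef_pos': [0.5996, -0.2114, 0.1731], 'ee_rot': [1.9338, -0.0056, 3.1094], 'force': [-0.9895, 0.0974, -5.6454], 'width': 0.0191}
```

Request:
{"method": "apply_moves", "body": {"increments": [0,0,0.004,0,0,0,0,0,0.004,0,0,0,0,0,0.004,0,0,0,0,0,0.004,0,0,0,0,0,0.004,0,0,0,0,0,0.004,0,0,0,0,0,0.004,0,0,0,0,0,0.004,0,0,0]}}

```text
t: 26.52
eef_pos: [0.5996, -0.2114, 0.2051]
ee_rot: [1.935, -0.01, 3.107]
force: [0.3, -0.5, -7.6]
width: 0.0187
```

```bash
python3 -c "from h import *;st()"
```

```text
{'t': 26.5167, 'q': [-0.6548, 0.7737, 0.4951, -0.9944, -2.0119, 0.5194], 'eef_pos': [0.5996, -0.2114, 0.2051], 'ee_rot': [1.9352, -0.0099, 3.1072], 'force': [0.3005, -0.5401, -7.59], 'width': 0.0187}
```

Request:
{"method": "apply_moves", "body": {"increments": [0,0,0.004,0,0.003,0,0,0,0.004,0,0.003,0,0,0,0.004,0,0.003,0,0,0,0.004,0,0,0,0,0,0.004,0,0,0,0,0,0.004,0,0,0,0,0,0.004,0,0,0]}}

```text
t: 27.1
eef_pos: [0.5995, -0.2114, 0.2396]
ee_rot: [1.935, -0.015, 3.109]
force: [-0.5, 2.6, -7.2]
width: 0.0185
```

Request:
{"method": "apply_moves", "body": {"increments": [0,0,0.003,0,0,0]}}

```text
t: 27.18
eef_pos: [0.5995, -0.2115, 0.2399]
ee_rot: [1.937, -0.019, 3.107]
force: [0.2, 6.4, -40.9]
width: 0.0186
```

Request:
{"method": "apply_moves", "body": {"increments": [0,0,0.003,0,0,0]}}

```text
t: 27.27
eef_pos: [0.5995, -0.2115, 0.2397]
ee_rot: [1.937, -0.024, 3.105]
force: [0.3, 3.0, -26.0]
width: 0.0189
```

Request:
{"method": "apply_moves", "body": {"increments": [0,0,0.003,0,0,0]}}

```text
t: 27.35
eef_pos: [0.5995, -0.2115, 0.2397]
ee_rot: [1.937, -0.029, 3.103]
force: [-0.0, 1.8, -23.2]
width: 0.0191
```

```bash
python3 - <<'E'
from h import *
st();a=optics.grab_frame('side');b=optics.grab_frame('top')
for c in('side','top'):
  for n in('bee','handle','bar_mid','jar_a_c','jar_b_c','candle_c'):print(c,n,[(np.round(d['point'],1).tolist(),round(d['conf'],2)) for d in finder.landmark_of(c,n)[:4]])
k=lambda i:cv2.resize(i[:,:,::-1],None,fx=3,fy=3,interpolation=2)
cv2.imwrite('pics/f.png',np.hstack([k(a[90:290,170:335]),cv2.resize(k(b[120:270,200:380]),None,fx=.55,fy=.55).copy()[:247] if 0 else cv2.copyMakeBorder(cv2.resize(b[120:270,200:380,::-1],(300,250)),0,350,0,0,cv2.BORDER_CONSTANT)]))
for z in(.259,):print(proj('side',(.5954,-.119,z)),proj('top',(.5954,-.119,z)))
st()
E
```

```text
{'t': 27.35, 'q': [-0.6576, 0.7411, 0.5206, -1.0137, -2.0471, 0.4491], 'eef_pos': [0.5995, -0.2115, 0.2397], 'ee_rot': [1.9373, -0.0286, 3.1032], 'force': [-0.0151, 1.7525, -23.1836], 'width': 0.0191}
side bee [([187.4, 236.9], 0.81), ([256.4, 132.4], 0.76), ([283.4, 309.6], 0.6)]
side handle [([266.5, 123.9], 0.72)]
side bar_mid [([259.7, 140.1], 0.73)]
side jar_a_c [([201.1, 216.9], 0.83)]
side jar_b_c [([235.6, 232.6], 0.73)]
side candle_c [([317.2, 249.5], 0.92)]
top bee [([120.0, 245.2], 0.88), ([281.6, 166.0], 0.85), ([176.2, 151.7], 0.77)]
top handle [([336.9, 170.6], 0.62), ([293.4, 171.3], 0.55)]
top bar_mid [([293.0, 170.8], 0.83)]
top jar_a_c []
top jar_b_c [([225.6, 180.5], 0.64)]
top candle_c [([221.9, 255.9], 0.98)]
[np.float64(258.2017445544109), np.float64(134.55072477344777)] [np.float64(282.0922875328497), np.float64(167.5199911604337)]
{'t': 28.05, 'q': [-0.6577, 0.7413, 0.5209, -1.014, -2.0475, 0.4495], 'eef_pos': [0.5995, -0.2115, 0.2397], 'ee_rot': [1.9369, -0.0282, 3.1035], 'force': [-0.2706, 3.7912, -26.7362], 'width': 0.0186}
```

View pics/f.png

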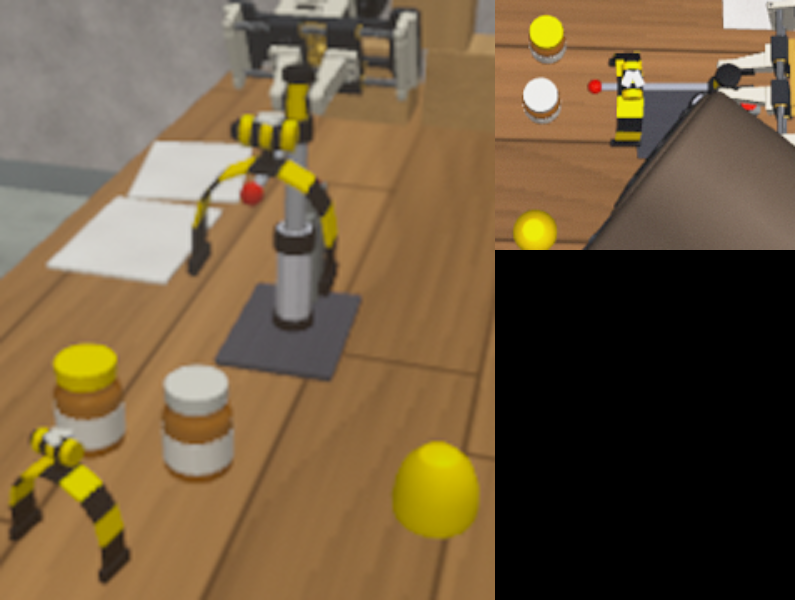

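The mast is fully up and gripped, the headband straddles the bar, and the jars and candle stand where they were. The upward hold stayed steady over 0.7 s. Handing in.

```bash
python3 -c "from h import *;print(arm.job_done());st()"
```

```text
the job is handed in; nothing more can be done
None
the job is handed in; nothing more can be done
```

The job is done and handed in: the headband went onto the bar, then I pressed the button fully down. I pulled the mast by its yellow neck to the second stop and was still holding it there at hand-in, at about 28 s of the 72 s.

**Last checks**
- **Mast:** it rose 80.2 mm and then stopped dead. The hold kept pulling up with about 25 N, and the height did not change over the last 0.7 s. The grip reads about 19 mm on the 20 mm neck.
- **Headband:** the last picture shows it straddling the raised bar. Its bee is within about 3 pixels of where it should be.
- **Button:** it began to resist at about 3 N and hit a hard stop 6 mm further down. I pressed it only after the headband was hanging.
- **Jars and candle:** both jars and the candle are standing, within about 4 pixels of their first positions. The top-camera network missed the yellow-capped jar, but it shows standing in both pictures.

**What went wrong or disagreed**
- **First grasp slipped:** my first grip on the bee closed on its top edge and slid off, without moving the headband. The fingertips are really about 30 mm further back along the tool than stated; I corrected for this afterwards.
- **Contact forces:** the fingers briefly reached about 42 N upward (about 46 N in all) on the button and 41 N at the mast's top stop. The headband met the bar at 38 N. All three came through the fingers, not the gripper body.
- **First stop not seen:** I did not read a separate force peak when passing the first stop. That it was passed follows from the 80 mm of travel.

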